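# Open the push-button casserole and put the katori in

## Task

Open the casserole by its push button: press it straight down past the soft first stop until it is fully home on the stiffer second stop, without ramming it, then let it come back up so that the lid springs open by itself. Then take the small steel katori from the thali and set it down upright on the floor of the open casserole, not dropped, and leave everything else where it stands.

Things in the scene. Friction and masses are not known exactly. Their poses are not given: they have to be found in the camera images.
- button_top (a point): centre of the top of the black round push button, 30 mm across, on the casserole's front; 112 mm above the ledge when up. It slides straight down on a weak spring (1.5 to 3 N) to a soft first stop 4 to 12 mm down, different each time and shown by no reading; there it stands until about 7 N, then goes 4.5 mm on to a hard second stop, reached at 11 to 13 N. It cracks above 28 N; let go, it rises.
- lug_top (a point): centre of the top face of the green lug in which the button slides, on the button's axis, 88 mm above the ledge (the raised button stands 24 mm out of it); lug 50 mm wide, 55 mm long. The lid begins 50 mm from the button's axis. The lid's latch lets go only when the button is at its second stop, not at the first.
- casserole_in (a point): centre of the inner floor of the green plastic casserole, 12 mm above the ledge. The casserole is round, 190 mm across, inside 164 to 170 mm across, its rim 88 mm above the ledge, and fixed to the ledge. Its -x axis points from the centre to the push button (145 mm away), +x to the lid's hinge, z up. Closed: domed lid 30 mm high.
- lid (a joint): angle of the casserole's lid, rad: 0 closed and latched, 1.75 fully open on its stop (leaning a little back, hinge opposite the button, top edge then about 0.28 m above the ledge). Unlatched, it swings up by itself in about 2 s if nothing is in its way, and stays open. Do not force it: no more than 12 N on it.
- katori_center (a point): centre, half-way up, of the small empty steel katori (bowl): 64 mm across outside, straight wall from 10 mm up to its rim at 40 mm, 52 mm across at its foot, wall 3 mm, about 70 g. It stands on the thali.
- thali: round steel thali (plate with raised rim) 240 mm across and 18 mm high, on which the katori stands; origin at the centre of its underside; its floor is flat, 3 mm above the ledge. A small shift of it is no harm.
- tumbler: upright steel tumbler, 66 mm across, 105 mm high, bystander; origin at the centre of its underside
- shaker: upright steel salt shaker, 44 mm across, 78 mm high, bystander; origin at the centre of its underside
- belan: wooden rolling pin 300 mm long, 42 mm thick, lying along its own x axis, bystander; origin under its middle
- chimta: steel roti tongs 270 mm long, 14 mm high, lying along their own x axis, bystander; origin under their middle
Things that resemble listed ones, but are neither listed nor needed, are in the scene too. What is shaped like the part that bears katori_center but green is not meant.

How it is judged:
On the way, in this order (a step that is already met when the one before it is completed fails the run):
1. the button has been pressed home to its second stop, so that the latch lets the lid go (value of joint lid above 0.05 rad), for 0.05 s.
2. the button is let go and back up, and the lid has sprung open (value of joint lid above 1.5 rad and z of button_top in the frame of casserole_in above 0.097 m), for 0.2 s.
At the end, for the whole second after the job is handed in: the katori stands upright (within 0.15 rad) and at rest on the inner floor of the casserole (centre less than 26 mm above it, anywhere inside the wall), the lid stands open beyond 1.5 rad and the button is back up to within 3 mm (all of step 2 and horizontal distance between katori_center and casserole_in below 0.056 m and z of katori_center in the frame of casserole_in below 0.026 m and angle between katori_center's own z axis and vertical below 0.15 rad and linear speed of katori below 0.02 m/s); the robot touches nothing.
It fails at once if the button is pressed with more than 28 N (contact force between button and the fingers above 28 N or contact force between button and the arm above 28 N).
It fails at once if the lid is forced with more than 12 N (contact force between lid and the fingers above 12 N or contact force between lid and the arm above 12 N).
It fails at once if the katori is dropped into the casserole (faster than 0.7 m/s inside it) (horizontal distance between katori_center and casserole_in below 0.07 m and z of katori_center in the frame of casserole_in below 0.08 m and linear speed of katori above 0.7 m/s).
It fails at once if a bystander is moved by more than 40 mm (the thali by more than 80 mm) (distance of any of tumbler, shaker, belan, chimta from where it was at the start of the episode above 0.04 m or distance of thali from where it was at the start of the episode above 0.08 m).
It also fails if it takes over 54 s, if anything falls off the work surface, if the arm or the gripper's body presses on something with over 40 N, if the wrist force passes 120 N, or if a joint passes its speed limit or range.

## Robot

A 6-joint arm with a two-finger parallel gripper is mounted at the origin on the work surface. World frame = base frame: x ahead of the robot, y to its left, z up, the work surface at z = 0. Lengths are in m, angles in rad, forces in N, time in s.
With the tool pointing down it reaches from about 0.325 to 0.925 m from the base axis. Payload 3.1 kg.
Tool frame: the origin (TCP) lies on the centre line of the jaws, within the pads' length; the fingertips stand 8 mm ahead of it and the grasp point (between the pads) lies 11 mm behind it; z points along the fingers, y is the line along which they close (so a half turn about z gives the same grasp; the last joint's range is limited). The gripper opens to 85 mm and grips with 20 to 120 N. Pads are 22 mm wide; open, the fingers measure 114 mm over their backs; the gripper's body (76 mm by 85 mm) begins 54 mm behind the grasp point. The pads swing forward as they close: fully open they stand 13 mm farther back than shut.
Start: joints at [-1.231, 0.217, 1.613, -0, 1.311, -0.112], TCP at [0.273, -0.562, 0.239] pointing down, gripper open.
Joint ranges: [-2.75, 2.75], [-0.78, 2.1], [0.31, 2.55], [-1.13, 4.27], [0.13, 2.63], [-2.58, 2.58]. Speed limits (rad/s): [2.79, 2.79, 3.14, 3.14, 3.14, 3.14].

## Interface

Orientations are given as a unit quaternion [x, y, z, w].
In Python, from station import manip gives the robot as it stands. The module is installed in compiled form; this text tells all that it offers.
- The arm moves only by the tool jog_arm, never from a script. Its argument "rows" is a list of rows, each an object of numbers: "gripper": the closure, from -1 (fully open) to 1 (shut), so that 0 is half open; "x", "y", "z": the shift along the tool's x, y, z in m; "twist": the turn about the tool's z in rad. A call has exactly 5 rows; each row shifts and turns the commanded pose from where the row before left it, along the tool's axes as they then stand; what a row does not reach is not made up. A row lasts 1/8 s, in which the tool goes at most 62.5 mm and 10.7 degrees, less where a joint would pass 70% of its speed; a pose out of reach is approached as far as the arm can. A call is refused whole if a number of a shift passes 0.0625 or a number of a turn 0.188, either way. A call with a gripper value outside its range is refused whole. The fingers move at their own pace and stop on an object; the grip force is fixed at half the most. Time passes only in rows, so rows that do not move let the fingers close, or fill a call up. It gives the time, the measured TCP pose, the force, the opening and the grip force at its end, in the units of the state.
- manip.observe(): the state, without advancing time (a new reading comes with each control period).
- manip.snapshot(name): name is "scene" or "side" or "wrist"; returns a dict with "image" (400x640x3 uint8, red, green, blue), "z_map" (400x640 float32, m along the optical axis (not along the pixel's ray), 0 where there is no reading), "mtx" (3x3 intrinsics, pixels), "rvec" (rotation vector, rad) and "tvec" (3), from world to camera coordinates, as OpenCV has them. Camera axes: x right, y down, z forward; pixel columns grow to the right and rows downward; lengths in m; the calibration is good to about 2 mm. A picture is of the moment at which its call begins.
- manip.sign_off(): hands the job in; it is judged then, once.
The state is a dict: "time_s": time; "qpos": joint angles; "joint_vel": joint speeds; "joint_torque": joint torques, N m; "tool_pos": TCP position; "ee_rot": TCP orientation; "force": force on the tool from outside, world axes, zero at the start; "ft_torque": the same for the moment, N m; "opening": finger opening in m; "grasp_force": force on a finger pad.
Only numpy, scipy, OpenCV 4.12 (cv2) and the standard library are available. Lean on these libraries where they do the work, as an engineer would, in place of code of your own. Each camera call takes 0.05 s, during which the arm holds its last target. There are 200 camera calls.

## Working session

There is one attempt and no reset: what is moved stays moved. The work goes in short steps, Python scripts to look and compute and a tool call to move; the robot and the scene stay as the last step left them, time stands still between calls to the robot, and variables do not carry over. Pictures are saved under pics/ and viewed, at most 10 in all, crops included, and the job is handed in when it is done.

Besides the shell and the picture viewer there is one more tool, called after ">>>" as name(argument=value, ...), one argument or row to a line, values as JSON. jog_arm: Moves the arm, as the interface text tells. Its arguments: {"type":"object","properties":{"rows":{"type":"array","items":{"type":"object","properties":{"gripper":{"type":"number"},"x":{"type":"number"},"y":{"type":"number"},"z":{"type":"number"},"twist":{"type":"number"}}}}},"required":["rows"]}

```bash
mkdir -p pics
cat > h.py <<'E'
import numpy as np,cv2
from station import manip
def snap(n,save=None):
    s=manip.snapshot(n)
    if save: cv2.imwrite('pics/'+save,cv2.cvtColor(s['image'],cv2.COLOR_RGB2BGR)); np.savez('pics/'+save[:-4]+'.npz',**s)
    return s
def world(s):
    K=s['mtx'];R=cv2.Rodrigues(np.array(s['rvec'],float))[0];t=np.array(s['tvec'],float).ravel()
    z=s['z_map'];v,u=np.mgrid[:z.shape[0],:z.shape[1]]
    c=np.stack([(u-K[0,2])/K[0,0]*z,(v-K[1,2])/K[1,1]*z,z],-1)
    return (c-t)@R
E
python3 - <<'E'
from h import *
snap('scene','s1.png');snap('side','d1.png')
o=manip.observe();print({k:np.round(o[k],3) for k in o})
E
```

```text
{'time_s': np.float64(0.1), 'qpos': array([-1.231,  0.218,  1.615,  0.   ,  1.311, -0.112]), 'joint_vel': array([-0.   , -0.003, -0.002, -0.002,  0.   , -0.   ]), 'joint_torque': array([-0.0000e+00, -3.9808e+01, -3.0497e+01, -0.0000e+00,  4.0000e-03,
       -0.0000e+00]), 'tool_pos': array([ 0.273, -0.562,  0.238]), 'ee_rot': array([ 0.975,  0.224, -0.   , -0.001]), 'force': array([-0.215,  0.829,  1.1  ]), 'ft_torque': array([0.041, 0.067, 0.011]), 'grasp_force': np.float64(0.0), 'opening': np.float64(0.085)}
```

View pics/s1.png

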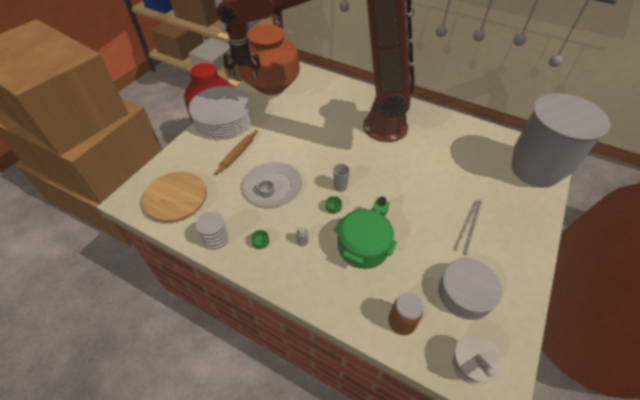

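View pics/d1.png

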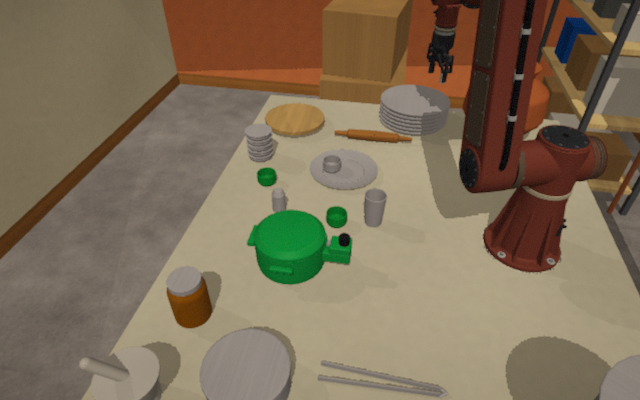

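Scene view: the casserole is at (366,238) and its black button at (381,201). The thali is at (272,185), with a small steel bowl standing on it at (264,188).
Candidates for the katori are the steel bowl on the thali (264,188), the green bowls (333,205) and (260,240), and the steel bowl stack (211,230). Only (264,188) is both steel and on the thali, so I'll confirm it in a crop.

Run:
```python
from h import *
a=cv2.imread('pics/s1.png');b=cv2.imread('pics/d1.png')
cv2.imwrite('pics/c1.png',np.hstack([cv2.resize(a[150:230,225:325],(400,320),interpolation=2),cv2.resize(b[140:220,295:395],(400,320),interpolation=2)]))
for n in('s1','d1'):
    s=dict(np.load(f'pics/{n}.npz'));w=world(s);im=s['image'].astype(int)
    r,g,bl=im[...,0],im[...,1],im[...,2]
    print(n)
    dk=(im.max(-1)<45)&(w[...,2]>.09)&(w[...,2]<.125)&(w[...,0]>.3)
    G=(g>1.6*r)&(g>1.5*bl)&(g>40)
    nn,lab,st,ce=cv2.connectedComponentsWithStats((G).astype(np.uint8))
    for i in range(1,nn):
        if st[i,4]>30:
            p=w[lab==i];print('green',ce[i].round(),st[i,4],np.median(p,0).round(3),p.min(0).round(3),p.max(0).round(3))
    box=(slice(195,212),slice(370,392)) if n=='s1' else (slice(228,250),slice(332,356))
    P=w[box].reshape(-1,3);C=im[box].reshape(-1,3)
    m=(C.max(1)<60)&(P[:,2]>.085);print('button',m.sum(),P[m].mean(0).round(4),P[m].min(0).round(3),P[m].max(0).round(3))
    t=m&(P[:,2]>.107);print(' top',t.sum(),P[t].mean(0).round(4),P[t].min(0).round(4),P[t].max(0).round(4))
    box=(slice(160,215),slice(235,310)) if n=='s1' else (slice(145,195),slice(300,385))
    P=w[box].reshape(-1,3);
    k=P[(P[:,2]>.028)&(P[:,2]<.06)];c,r_=cv2.minEnclosingCircle(k[:,:2].astype(np.float32));print('kat',len(k),c,r_,k[:,2].max())
    k=P[(P[:,2]>.012)&(P[:,2]<.022)];c,r_=cv2.minEnclosingCircle(k[:,:2].astype(np.float32));print('thali',c,r_)
    # lid top region
    L=w[G&(w[...,2]>.095)];L=L
    if len(L): c,r_=cv2.minEnclosingCircle(L[:,:2].astype(np.float32));print('lid',c,r_,L[:,2].max())
    for nm,uv in (dict(tumbler=(341,172),shaker=(302,232),belan=(238,152)) if n=='s1' else dict(tumbler=(375,194),shaker=(278,194),belan=(372,135))).items(): print(nm,w[uv[1],uv[0]].round(3))
```

```text
s1
green [333. 205.] 133 [ 0.528 -0.001  0.011] [ 0.508 -0.024 -0.002] [0.574 0.036 0.045]
green [366. 236.] 2635 [0.666 0.19  0.113] [0.486 0.078 0.019] [1.348 0.379 1.187]
green [259. 239.] 173 [ 0.798 -0.161  0.01 ] [ 0.773 -0.184 -0.002] [ 0.836 -0.12   0.045]
button 33 [0.5021 0.1782 0.1105] [0.491 0.169 0.099] [0.51  0.188 0.117]
 top 27 [0.5011 0.1776 0.1122] [0.491  0.1685 0.1083] [0.5102 0.1876 0.1166]
kat 115 (0.5989447236061096, -0.2619084417819977) 0.034240517765283585 0.05129326596749888
thali (0.5538527369499207, -0.2602223753929138) 0.1224294900894165
lid (0.926743745803833, 0.2715432643890381) 0.4350249767303467 1.1873501289002402
tumbler [ 0.403 -0.03   0.06 ]
shaker [ 0.735 -0.015  0.08 ]
belan [ 0.489 -0.475  0.032]
d1
green [266. 176.] 286 [ 0.802 -0.141  0.025] [ 0.402 -0.187 -0.   ] [0.831 0.991 0.902]
green [336. 217.] 360 [ 0.537 -0.005  0.023] [ 0.506 -0.028 -0.001] [0.566 0.04  0.043]
green [294. 247.] 4942 [0.616 0.218 0.103] [ 0.402  0.101 -0.004] [0.777 0.991 0.902]
button 117 [0.4901 0.1902 0.1127] [0.402 0.166 0.088] [0.504 0.991 0.902]
 top 67 [0.4895 0.1925 0.1234] [0.4022 0.1662 0.1073] [0.5043 0.9913 0.9023]
kat 163 (0.594677209854126, -0.2630571722984314) 0.03580617904663086 0.048796243684221856
thali (0.5547896027565002, -0.2633887231349945) 0.12248066812753677
lid (0.5278096199035645, 0.5465457439422607) 0.46222996711730957 0.9023027696164728
tumbler [ 0.43  -0.051  0.082]
shaker [ 0.72  -0.009  0.07 ]
belan [ 0.477 -0.481  0.028]
```

View pics/c1.png

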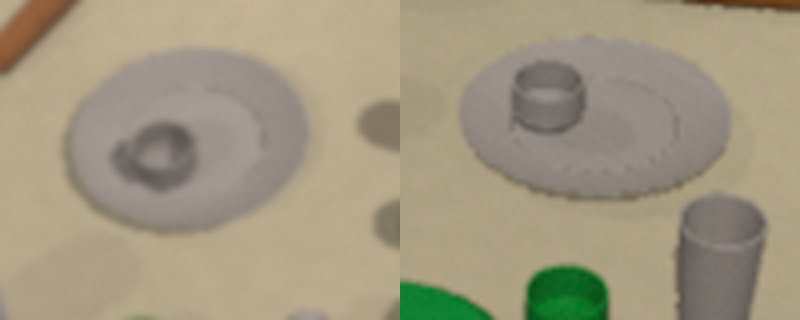

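The crop confirms it: a steel bowl standing upright on the thali, at (264,188) in scene and (332,165) in side. Next I'll fit the casserole.

Run:
```python
from h import *
from scipy.optimize import least_squares
for n in('s1','d1'):
    s=dict(np.load(f'pics/{n}.npz'));w=world(s);im=s['image'].astype(int)
    r,g,bl=im[...,0],im[...,1],im[...,2]
    G=(g>1.6*r)&(g>1.5*bl)&(g>40)&(w[...,0]>.5)&(w[...,0]<.85)&(w[...,1]>.07)&(w[...,1]<.35)&(w[...,2]>.09)&(w[...,2]<.13)
    P=w[G]
    # sphere cap fit through the dome
    f=lambda p:np.linalg.norm(P-[p[0],p[1],p[2]],axis=1)-p[3]
    q=least_squares(f,[.64,.21,-.03,.15],loss='soft_l1',f_scale=.002).x
    print(n,len(P),q.round(4),P[:,:2].min(0),P[:,:2].max(0)); c,rr=cv2.minEnclosingCircle(P[:,:2].astype(np.float32));print(c,rr)
    d=q[:2]-[.499,.178];print('yaw',np.arctan2(d[1],d[0]),np.hypot(*d))
```

```text
s1 2083 [ 0.6353  0.1764 -0.1394  0.2619] [0.50174942 0.08442177] [0.75266208 0.27259618]
(0.6272057294845581, 0.17421232163906097) 0.1271974891424179
yaw -0.01151440451762345 0.13635500493124728
d1 2910 [ 0.6362  0.174  -0.1406  0.2616] [0.50266311 0.10054103] [0.72951677 0.27492946]
(0.616089940071106, 0.18486803770065308) 0.11353126913309097
yaw -0.029082616038087726 0.13722207707714673
```

>>> jog_arm(
  rows=[
    {"gripper": 1,"twist": 0.15},
    {"gripper": 1,"twist": 0.15},
    {"gripper": 1,"twist": 0.15},
    {"gripper": 1,"x": 0.018,"y": -0.058},
    {"gripper": 1,"x": 0.018,"y": -0.058},
  ],
)

```text
schema error: expected keys gripper, x, y, z, twist
```

>>> jog_arm(
  rows=[
    {"gripper": 1,"x": 0.018,"y": -0.058},
    {"gripper": 1,"x": 0.018,"y": -0.058},
    {"gripper": 1,"x": 0.018,"y": -0.058},
    {"gripper": 1,"x": 0.018,"y": -0.058},
    {"gripper": 1,"x": 0.018,"y": -0.058},
  ],
)

```text
schema error: expected keys gripper, x, y, z, twist
```

>>> jog_arm(
  rows=[
    {"gripper": 1,"x": 0.018,"y": -0.058},
    {"gripper": 1,"x": 0.018,"y": -0.058},
    {"gripper": 1,"x": 0.018,"y": -0.058},
    {"gripper": 1,"x": 0.018,"y": -0.058},
    {"gripper": 1},
  ],
)

```text
schema error: expected keys gripper, x, y, z, twist
```

>>> jog_arm(
  rows=[
    {"gripper": 1,"x": 0,"y": 0,"z": 0,"twist": 0.15},
    {"gripper": 1,"x": 0,"y": 0,"z": 0,"twist": 0.15},
    {"gripper": 1,"x": 0,"y": 0,"z": 0,"twist": 0.15},
    {"gripper": 1,"x": 0.018,"y": -0.058,"z": 0,"twist": 0},
    {"gripper": 1,"x": 0.018,"y": -0.058,"z": 0,"twist": 0},
  ],
)

```text
time_s: 0.72
tool_pos: [0.3086, -0.4449, 0.2383]
ee_rot: [1.0, -0.0, -0.0, -0.001]
force: [0.2, 0.5, 0.4]
opening: 0.0002
grasp_force: 0.0
```

>>> jog_arm(
  rows=[
    {"gripper": 1,"x": 0.018,"y": -0.058,"z": 0,"twist": 0},
    {"gripper": 1,"x": 0.018,"y": -0.058,"z": 0,"twist": 0},
    {"gripper": 1,"x": 0.018,"y": -0.058,"z": 0,"twist": 0},
    {"gripper": 1,"x": 0.018,"y": -0.058,"z": 0,"twist": 0},
    {"gripper": 1,"x": 0.018,"y": -0.058,"z": 0,"twist": 0},
  ],
)

```text
time_s: 1.35
tool_pos: [0.3981, -0.1541, 0.239]
ee_rot: [1.0, 0.001, 0.0, -0.0]
force: [1.5, 0.1, -0.3]
opening: -0.0001
grasp_force: 0.0
```

>>> jog_arm(
  rows=[
    {"gripper": 1,"x": 0.012,"y": -0.06,"z": 0,"twist": 0},
    {"gripper": 1,"x": 0.012,"y": -0.06,"z": 0,"twist": 0},
    {"gripper": 1,"x": 0.012,"y": -0.06,"z": 0,"twist": 0},
    {"gripper": 1,"x": 0.012,"y": -0.06,"z": 0,"twist": 0},
    {"gripper": 1,"x": 0.012,"y": -0.06,"z": 0,"twist": 0},
  ],
)

```text
time_s: 1.98
tool_pos: [0.4574, 0.1461, 0.2391]
ee_rot: [1.0, 0.001, 0.0, 0.0]
force: [0.6, -0.5, -0.5]
opening: 0.0001
grasp_force: 0.0
```

Run:
```python
from h import *
s=snap('wrist','w1.png');R=cv2.Rodrigues(np.array(s['rvec'],float))[0];print(-R.T@np.ravel(s['tvec']),R[2]);print(manip.observe()['force'],manip.observe()['tool_pos'])
```

```text
[0.53559293 0.14588572 0.37370945] [-0.30288341 -0.00130191 -0.95302673]
[0.75889003 4.03204674 1.13699572] [0.45793341 0.15300132 0.23932719]
```

View pics/w1.png

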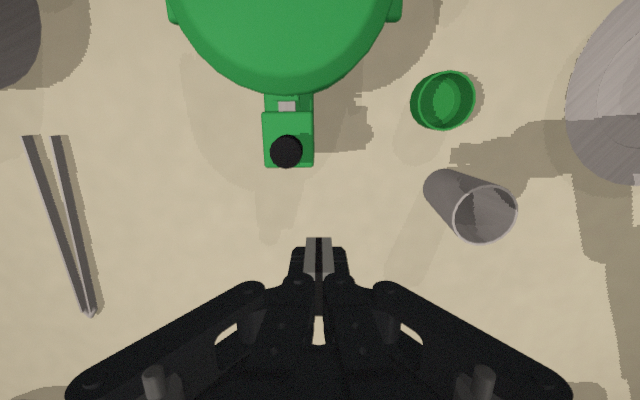

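Wrist view: the button is at (286,151) on its lug, the closed fingertips at (319,240), the green bowl at (443,100) and the tumbler at (480,210). The camera sits on the lid side of the tool, so I'll turn the tool half round before pressing.

Run:
```python
from h import *
from scipy.optimize import least_squares
s=dict(np.load('pics/w1.npz'));w=world(s);im=s['image'].astype(int)
dk=(im.max(-1)<50);dk[180:]=0;dk[:125]=0;dk[:,:262]=0;dk[:,315:]=0
P=w[dk&(w[...,2]>.106)&(w[...,2]<.118)];c,r=cv2.minEnclosingCircle(P[:,:2].astype(np.float32));print('button',P.mean(0),np.median(P,0),c,r,len(P))
g=(im[...,1]>1.6*im[...,0])&(im[...,1]>1.5*im[...,2]);g[168:]=0;g[:110]=0;g[:,:255]=0;g[:,320:]=0
P=w[g&(abs(w[...,2]-.088)<.005)];print('lug',P.min(0),P.max(0),cv2.minAreaRect(P[:,:2].astype(np.float32)))
P=w[:100,160:410].reshape(-1,3);C=im[:100,160:410].reshape(-1,3);m=(C[:,1]>1.6*C[:,0])&(P[:,2]>.095)&(P[:,2]<.13);P=P[m]
q=least_squares(lambda p:np.linalg.norm(P-p[:3],axis=1)-p[3],[.64,.18,-.14,.26],loss='soft_l1',f_scale=.002).x;print('lid',q)
```

```text
button [0.49467469 0.17527881 0.11191355] [0.49449123 0.17530226 0.11197387] (0.4937170445919037, 0.1754659116268158) 0.014797722920775414 788
lug [0.47635552 0.15084967 0.08399133] [0.52959073 0.20077499 0.09297668] ((0.502779483795166, 0.17564618587493896), (0.053291257470846176, 0.04950256645679474), 0.9304885268211365)
lid [ 0.63548104  0.17750473 -0.13279963  0.25395132]
```

>>> jog_arm(
  rows=[
    {"gripper": 1,"x": 0,"y": 0,"z": 0,"twist": -0.187},
    {"gripper": 1,"x": 0,"y": 0,"z": 0,"twist": -0.187},
    {"gripper": 1,"x": 0,"y": 0,"z": 0,"twist": -0.187},
    {"gripper": 1,"x": 0,"y": 0,"z": 0,"twist": -0.187},
    {"gripper": 1,"x": 0,"y": 0,"z": 0,"twist": -0.187},
  ],
)

```text
time_s: 2.65
tool_pos: [0.4571, 0.1438, 0.2387]
ee_rot: [0.891, 0.454, -0.001, -0.0]
force: [0.6, 0.2, -0.2]
opening: 0.0002
grasp_force: 0.0
```

>>> jog_arm(
  rows=[
    {"gripper": 1,"x": 0,"y": 0,"z": 0,"twist": -0.187},
    {"gripper": 1,"x": 0,"y": 0,"z": 0,"twist": -0.187},
    {"gripper": 1,"x": 0,"y": 0,"z": 0,"twist": -0.187},
    {"gripper": 1,"x": 0,"y": 0,"z": 0,"twist": -0.187},
    {"gripper": 1,"x": 0,"y": 0,"z": 0,"twist": -0.187},
  ],
)

```text
time_s: 3.28
tool_pos: [0.4571, 0.1437, 0.2387]
ee_rot: [0.591, 0.807, -0.0, -0.0]
force: [0.0, -0.4, -0.1]
opening: 0.0
grasp_force: 0.0
```

>>> jog_arm(
  rows=[
    {"gripper": 1,"x": 0,"y": 0,"z": 0,"twist": -0.187},
    {"gripper": 1,"x": 0,"y": 0,"z": 0,"twist": -0.187},
    {"gripper": 1,"x": 0,"y": 0,"z": 0,"twist": -0.187},
    {"gripper": 1,"x": 0,"y": 0,"z": 0,"twist": -0.187},
    {"gripper": 1,"x": 0,"y": 0,"z": 0,"twist": -0.187},
  ],
)

```text
time_s: 3.9
tool_pos: [0.4571, 0.1437, 0.2387]
ee_rot: [0.164, 0.987, -0.0, -0.001]
force: [0.4, 0.8, -0.8]
opening: 0.0003
grasp_force: 0.0
```

>>> jog_arm(
  rows=[
    {"gripper": 1,"x": 0,"y": 0,"z": 0,"twist": -0.165},
    {"gripper": 1,"x": 0,"y": 0,"z": 0,"twist": -0.165},
    {"gripper": 1,"x": -0.035,"y": 0.032,"z": 0,"twist": 0},
    {"gripper": 1,"x": 0,"y": 0,"z": 0.055,"twist": 0},
    {"gripper": 1,"x": 0,"y": 0,"z": 0.04,"twist": 0},
  ],
)

```text
time_s: 4.53
tool_pos: [0.4921, 0.1757, 0.1423]
ee_rot: [0.002, 1.0, -0.0, -0.001]
force: [0.1, -0.3, 0.2]
opening: 0.0002
grasp_force: 0.0
```

>>> jog_arm(
  rows=[
    {"gripper": 1,"x": 0,"y": 0,"z": 0.01,"twist": 0},
    {"gripper": 1,"x": 0,"y": 0,"z": 0.003,"twist": 0},
    {"gripper": 1,"x": 0,"y": 0,"z": 0,"twist": 0},
    {"gripper": 1,"x": 0,"y": 0,"z": 0,"twist": 0},
    {"gripper": 1,"x": 0,"y": 0,"z": 0,"twist": 0},
  ],
)

```text
time_s: 5.15
tool_pos: [0.4936, 0.176, 0.1326]
ee_rot: [0.002, 1.0, 0.0, 0.001]
force: [0.5, 0.5, 0.1]
opening: 0.0001
grasp_force: 0.0
```

>>> jog_arm(
  rows=[
    {"gripper": 1,"x": 0,"y": 0,"z": 0.005,"twist": 0},
    {"gripper": 1,"x": 0,"y": 0,"z": 0.004,"twist": 0},
    {"gripper": 1,"x": 0,"y": 0,"z": 0.003,"twist": 0},
    {"gripper": 1,"x": 0,"y": 0,"z": 0.002,"twist": 0},
    {"gripper": 1,"x": 0,"y": 0,"z": 0.001,"twist": 0},
  ],
)

```text
time_s: 5.78
tool_pos: [0.4924, 0.1758, 0.1161]
ee_rot: [0.002, 1.0, -0.0, -0.0]
force: [-1.4, -0.3, 2.4]
opening: -0.0
grasp_force: 0.9
```

>>> jog_arm(
  rows=[
    {"gripper": 1,"x": 0,"y": 0,"z": 0.001,"twist": 0},
    {"gripper": 1,"x": 0,"y": 0,"z": 0.001,"twist": 0},
    {"gripper": 1,"x": 0,"y": 0,"z": 0.001,"twist": 0},
    {"gripper": 1,"x": 0,"y": 0,"z": 0.001,"twist": 0},
    {"gripper": 1,"x": 0,"y": 0,"z": 0,"twist": 0},
  ],
)

```text
time_s: 6.4
tool_pos: [0.4927, 0.1759, 0.1135]
ee_rot: [0.002, 1.0, -0.0, -0.0]
force: [-4.4, -1.3, 7.6]
opening: -0.0004
grasp_force: 4.2
```

>>> jog_arm(
  rows=[
    {"gripper": 1,"x": 0,"y": 0,"z": 0.001,"twist": 0},
    {"gripper": 1,"x": 0,"y": 0,"z": 0,"twist": 0},
    {"gripper": 1,"x": 0,"y": 0,"z": 0.001,"twist": 0},
    {"gripper": 1,"x": 0,"y": 0,"z": 0,"twist": 0},
    {"gripper": 1,"x": 0,"y": 0,"z": 0,"twist": 0},
  ],
)

```text
time_s: 7.02
tool_pos: [0.4927, 0.1759, 0.1119]
ee_rot: [0.002, 1.0, -0.0, -0.0]
force: [-5.2, -2.1, 10.1]
opening: -0.0004
grasp_force: 5.1
```

>>> jog_arm(
  rows=[
    {"gripper": 1,"x": 0,"y": 0,"z": 0.001,"twist": 0},
    {"gripper": 1,"x": 0,"y": 0,"z": 0,"twist": 0},
    {"gripper": 1,"x": 0,"y": 0,"z": 0.001,"twist": 0},
    {"gripper": 1,"x": 0,"y": 0,"z": 0,"twist": 0},
    {"gripper": 1,"x": 0,"y": 0,"z": 0,"twist": 0},
  ],
)

```text
time_s: 7.65
tool_pos: [0.4927, 0.1759, 0.1102]
ee_rot: [0.002, 1.0, -0.0, -0.0]
force: [-6.2, -1.5, 12.1]
opening: 0.0002
grasp_force: 5.9
```

>>> jog_arm(
  rows=[
    {"gripper": 1,"x": 0,"y": 0,"z": 0.001,"twist": 0},
    {"gripper": 1,"x": 0,"y": 0,"z": 0,"twist": 0},
    {"gripper": 1,"x": 0,"y": 0,"z": 0.0005,"twist": 0},
    {"gripper": 1,"x": 0,"y": 0,"z": 0,"twist": 0},
    {"gripper": 1,"x": 0,"y": 0,"z": 0,"twist": 0},
  ],
)

```text
time_s: 8.28
tool_pos: [0.4928, 0.1759, 0.1099]
ee_rot: [0.002, 1.0, -0.0, -0.001]
force: [-8.6, -2.5, 16.9]
opening: 0.0
grasp_force: 9.2
```

Run:
```python
from h import *
s=snap('side','d2.png');w=world(s);w0=world(dict(np.load('pics/d1.npz')))
d=(w-w0)[215:260,255:325,2];print(np.median(d),d.mean())
o=manip.observe();print(o['force'],o['tool_pos'])
```

```text
-0.06952459092036473 -0.04187292791079107
[-7.91273937 -1.79492468 17.88361532] [0.49282291 0.17590504 0.10995575]
```

Force rose 5 N within 0.3 mm of travel, so the button is on the hard second stop. Now I'll let it up and back away.

>>> jog_arm(
  rows=[
    {"gripper": 1,"x": 0,"y": 0,"z": -0.006,"twist": 0},
    {"gripper": 1,"x": 0,"y": 0,"z": -0.015,"twist": 0},
    {"gripper": 1,"x": 0.01,"y": 0,"z": -0.03,"twist": 0},
    {"gripper": 1,"x": 0.04,"y": 0,"z": -0.03,"twist": 0},
    {"gripper": 1,"x": 0.05,"y": 0,"z": -0.03,"twist": 0},
  ],
)

```text
time_s: 8.95
tool_pos: [0.3928, 0.1764, 0.2193]
ee_rot: [0.003, 1.0, 0.0, 0.001]
force: [-0.5, 0.6, 0.7]
opening: 0.0004
grasp_force: 0.0
```

Run:
```python
from h import *
snap('side','d3.png')
```

```text
(no output)
```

View pics/d3.png

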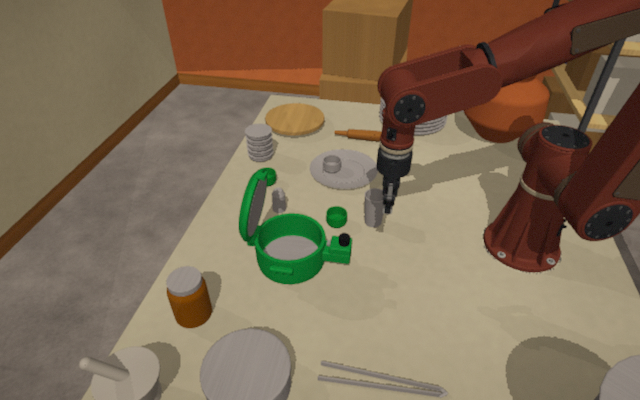

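Side view: the lid at (255,205) stands open and the button at (344,240) is back up. On to the katori.

>>> jog_arm(
  rows=[
    {"gripper": -1,"x": -0.025,"y": -0.055,"z": 0,"twist": 0},
    {"gripper": -1,"x": -0.025,"y": -0.055,"z": 0,"twist": 0},
    {"gripper": -1,"x": -0.025,"y": -0.055,"z": 0,"twist": 0},
    {"gripper": -1,"x": -0.025,"y": -0.055,"z": 0,"twist": 0},
    {"gripper": -1,"x": -0.025,"y": -0.055,"z": 0,"twist": 0},
  ],
)

```text
time_s: 9.62
tool_pos: [0.5176, -0.1014, 0.2181]
ee_rot: [0.003, 1.0, -0.0, 0.001]
force: [-0.2, 0.3, 0.1]
opening: 0.0849
grasp_force: 0.0
```

>>> jog_arm(
  rows=[
    {"gripper": -1,"x": -0.025,"y": -0.055,"z": 0,"twist": 0},
    {"gripper": -1,"x": -0.025,"y": -0.055,"z": 0,"twist": 0},
    {"gripper": -1,"x": -0.025,"y": -0.055,"z": 0,"twist": 0},
    {"gripper": -1,"x": 0,"y": 0,"z": 0,"twist": 0},
    {"gripper": -1,"x": 0,"y": 0,"z": 0,"twist": 0},
  ],
)

```text
time_s: 10.25
tool_pos: [0.5904, -0.2644, 0.2171]
ee_rot: [0.003, 1.0, 0.001, -0.0]
force: [0.4, 0.4, -0.6]
opening: 0.0855
grasp_force: 0.0
```

Run:
```python
from h import *
s=snap('wrist','w2.png');w=world(s)
m=(w[...,2]>.037)&(w[...,2]<.05)&(np.hypot(w[...,0]-.597,w[...,1]+.262)<.06)
P=w[m];print(len(P),cv2.minEnclosingCircle(P[:,:2].astype(np.float32)),P[:,2].max(),np.percentile(P[:,2],90))
```

```text
592 ((0.5995533466339111, -0.2636900246143341), 0.032065972685813904) 0.0457983069601018 0.04467801308991562
```

View pics/w2.png

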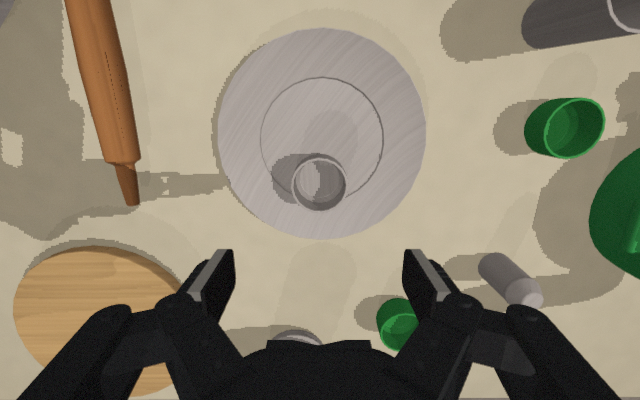

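Wrist view: the katori is at (319,183) on the thali at (322,133), centred between the open jaws. Nothing stands beside the fingers' path.

>>> jog_arm(
  rows=[
    {"gripper": -1,"x": -0.009,"y": 0.001,"z": 0.02,"twist": 0},
    {"gripper": -1,"x": 0,"y": 0,"z": 0.05,"twist": 0},
    {"gripper": -1,"x": 0,"y": 0,"z": 0.05,"twist": 0},
    {"gripper": -1,"x": 0,"y": 0,"z": 0.03,"twist": 0},
    {"gripper": -1,"x": 0,"y": 0,"z": 0,"twist": 0},
  ],
)

```text
time_s: 10.92
tool_pos: [0.5965, -0.2604, 0.063]
ee_rot: [0.002, 1.0, 0.002, -0.004]
force: [-0.3, -0.3, -0.1]
opening: 0.0856
grasp_force: 0.0
```

>>> jog_arm(
  rows=[
    {"gripper": -1,"x": 0,"y": 0,"z": 0,"twist": 0},
    {"gripper": -1,"x": 0,"y": 0,"z": 0,"twist": 0},
    {"gripper": -1,"x": 0,"y": 0,"z": 0.005,"twist": 0},
    {"gripper": -1,"x": 0,"y": 0,"z": 0.005,"twist": 0},
    {"gripper": -1,"x": 0,"y": 0,"z": 0,"twist": 0},
  ],
)

```text
time_s: 11.55
tool_pos: [0.599, -0.2634, 0.0571]
ee_rot: [0.002, 1.0, 0.0, -0.001]
force: [-0.3, -0.1, 0.0]
opening: 0.085
grasp_force: 0.0
```

>>> jog_arm(
  rows=[
    {"gripper": -1,"x": 0,"y": 0,"z": 0.015,"twist": 0},
    {"gripper": -1,"x": 0,"y": 0,"z": 0.013,"twist": 0},
    {"gripper": -1,"x": 0,"y": 0,"z": 0.007,"twist": 0},
    {"gripper": -1,"x": 0,"y": 0,"z": 0,"twist": 0},
    {"gripper": -1,"x": 0,"y": 0,"z": 0,"twist": 0},
  ],
)

```text
time_s: 12.18
tool_pos: [0.6, -0.2638, 0.023]
ee_rot: [0.002, 1.0, -0.0, 0.0]
force: [0.2, 0.0, 1.1]
opening: 0.0855
grasp_force: 0.0
```

>>> jog_arm(
  rows=[
    {"gripper": 0,"x": 0,"y": 0,"z": 0,"twist": 0},
    {"gripper": 0,"x": 0,"y": 0,"z": 0,"twist": 0},
    {"gripper": 0.2,"x": 0,"y": 0,"z": 0,"twist": 0},
    {"gripper": 0.2,"x": 0,"y": 0,"z": 0,"twist": 0},
    {"gripper": 0.2,"x": 0,"y": 0,"z": 0,"twist": 0},
  ],
)

```text
time_s: 12.8
tool_pos: [0.6007, -0.2643, 0.0241]
ee_rot: [0.002, 1.0, -0.001, 0.001]
force: [0.4, -1.5, 5.7]
opening: 0.0614
grasp_force: 65.7
```

>>> jog_arm(
  rows=[
    {"gripper": 0.2,"x": 0,"y": 0,"z": -0.01,"twist": 0},
    {"gripper": 0.2,"x": 0,"y": 0,"z": -0.03,"twist": 0},
    {"gripper": 0.2,"x": 0,"y": 0,"z": -0.05,"twist": 0},
    {"gripper": 0.2,"x": 0,"y": 0,"z": -0.05,"twist": 0},
    {"gripper": 0.2,"x": 0,"y": 0,"z": -0.04,"twist": 0},
  ],
)

```text
time_s: 13.42
tool_pos: [0.5994, -0.2635, 0.2047]
ee_rot: [0.002, 1.0, -0.0, 0.0]
force: [-0.1, 0.3, -1.0]
opening: 0.0612
grasp_force: 65.2
```

Run:
```python
from h import *
s=snap('scene','s3.png');snap('wrist','w3.png');d=snap('side','d4.png')
cv2.imwrite('pics/c3.png',np.vstack([cv2.resize(d['image'][40:240,220:440],(528,300))[...,::-1],cv2.resize(cv2.imread('pics/w3.png')[100:340,120:520],(528,300))]))
o=manip.observe();print(o['tool_pos'],o['opening'],o['grasp_force'])
w=world(d);im=d['image'].astype(int);G=(im[...,1]>1.6*im[...,0])&(im[...,1]>1.5*im[...,2]);q=w[G&(w[...,2]>.14)&(w[...,2]<.35)];print('lid',q.min(0),q.max(0))
q=w[(w[...,2]>.004)&(w[...,2]<.02)&(abs(w[...,0]-.637)<.06)&(abs(w[...,1]-.176)<.08)];print('floor',np.median(q,0),q.min(0),q.max(0),len(q))
```

```text
[ 0.60105867 -0.26440258  0.20619382] 0.0614422410977581 65.25807132013142
lid [0.73965214 0.09113678 0.14134645] [0.78223235 0.27471374 0.28997594]
floor [0.64147431 0.14370326 0.01273721] [0.57712153 0.09600983 0.00429167] [0.69683766 0.25596926 0.01965012] 968
```

View pics/c3.png

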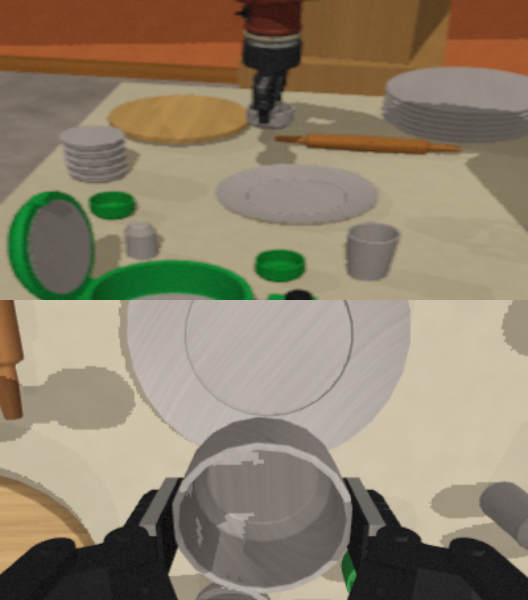

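The crop shows the katori held between the pads, upright in both views, and clear of the thali. Now I'll carry it across.

>>> jog_arm(
  rows=[
    {"gripper": 0.2,"x": -0.003,"y": 0.03,"z": 0,"twist": 0},
    {"gripper": 0.2,"x": -0.003,"y": 0.05,"z": 0,"twist": 0},
    {"gripper": 0.2,"x": -0.003,"y": 0.05,"z": 0,"twist": 0},
    {"gripper": 0.2,"x": -0.003,"y": 0.05,"z": 0,"twist": 0},
    {"gripper": 0.2,"x": -0.003,"y": 0.05,"z": 0,"twist": 0},
  ],
)

```text
time_s: 14.2
tool_pos: [0.6137, -0.0319, 0.1997]
ee_rot: [0.003, 1.0, 0.0, -0.003]
force: [0.4, -0.3, -1.1]
opening: 0.0612
grasp_force: 65.2
```

>>> jog_arm(
  rows=[
    {"gripper": 0.2,"x": -0.003,"y": 0.05,"z": 0,"twist": 0},
    {"gripper": 0.2,"x": -0.003,"y": 0.05,"z": 0,"twist": 0},
    {"gripper": 0.2,"x": -0.003,"y": 0.05,"z": 0,"twist": 0},
    {"gripper": 0.2,"x": -0.003,"y": 0.04,"z": 0,"twist": 0},
    {"gripper": 0.2,"x": 0,"y": 0.02,"z": 0,"twist": 0},
  ],
)

```text
time_s: 14.82
tool_pos: [0.6269, 0.178, 0.1999]
ee_rot: [0.001, 1.0, -0.0, -0.002]
force: [-0.0, -0.9, -1.1]
opening: 0.0614
grasp_force: 65.3
```

>>> jog_arm(
  rows=[
    {"gripper": 0.2,"x": 0,"y": 0,"z": 0,"twist": 0},
    {"gripper": 0.2,"x": 0,"y": 0,"z": 0,"twist": 0},
    {"gripper": 0.2,"x": 0,"y": 0,"z": 0.03,"twist": 0},
    {"gripper": 0.2,"x": 0,"y": 0,"z": 0.02,"twist": 0},
    {"gripper": 0.2,"x": 0,"y": 0,"z": 0,"twist": 0},
  ],
)

```text
time_s: 15.45
tool_pos: [0.6267, 0.1747, 0.1498]
ee_rot: [0.003, 1.0, -0.001, -0.003]
force: [-0.7, -0.6, -0.7]
opening: 0.0617
grasp_force: 65.3
```

>>> jog_arm(
  rows=[
    {"gripper": 0.2,"x": 0,"y": 0,"z": 0.02,"twist": 0},
    {"gripper": 0.2,"x": 0,"y": 0,"z": 0.025,"twist": 0},
    {"gripper": 0.2,"x": 0,"y": 0,"z": 0.025,"twist": 0},
    {"gripper": 0.2,"x": 0,"y": 0,"z": 0.02,"twist": 0},
    {"gripper": 0.2,"x": 0,"y": 0,"z": 0.01,"twist": 0},
  ],
)

```text
time_s: 16.08
tool_pos: [0.6281, 0.1761, 0.0511]
ee_rot: [0.002, 1.0, -0.0, -0.001]
force: [-0.1, -0.6, -0.4]
opening: 0.0619
grasp_force: 65.3
```

>>> jog_arm(
  rows=[
    {"gripper": 0.2,"x": 0,"y": 0,"z": 0.004,"twist": 0},
    {"gripper": 0.2,"x": 0,"y": 0,"z": 0.003,"twist": 0},
    {"gripper": 0.2,"x": 0,"y": 0,"z": 0.002,"twist": 0},
    {"gripper": 0.2,"x": 0,"y": 0,"z": 0,"twist": 0},
    {"gripper": 0.2,"x": 0,"y": 0,"z": 0,"twist": 0},
  ],
)

```text
time_s: 16.7
tool_pos: [0.6291, 0.1763, 0.0442]
ee_rot: [0.002, 1.0, 0.0, 0.0]
force: [-0.9, 0.2, -0.4]
opening: 0.0617
grasp_force: 65.3
```

>>> jog_arm(
  rows=[
    {"gripper": 0.2,"x": 0,"y": 0,"z": 0.003,"twist": 0},
    {"gripper": 0.2,"x": 0,"y": 0,"z": 0.002,"twist": 0},
    {"gripper": 0.2,"x": 0,"y": 0,"z": 0.002,"twist": 0},
    {"gripper": 0.2,"x": 0,"y": 0,"z": 0.001,"twist": 0},
    {"gripper": 0.2,"x": 0,"y": 0,"z": 0.001,"twist": 0},
  ],
)

```text
time_s: 17.32
tool_pos: [0.6288, 0.1762, 0.0347]
ee_rot: [0.002, 1.0, -0.0, -0.0]
force: [0.5, 0.1, -0.7]
opening: 0.0615
grasp_force: 65.3
```

>>> jog_arm(
  rows=[
    {"gripper": 0.2,"x": 0,"y": 0,"z": 0.001,"twist": 0},
    {"gripper": 0.2,"x": 0,"y": 0,"z": 0.001,"twist": 0},
    {"gripper": 0.2,"x": 0,"y": 0,"z": 0,"twist": 0},
    {"gripper": 0.2,"x": 0,"y": 0,"z": 0,"twist": 0},
    {"gripper": 0.2,"x": 0,"y": 0,"z": 0,"twist": 0},
  ],
)

```text
time_s: 17.95
tool_pos: [0.6288, 0.1762, 0.0328]
ee_rot: [0.002, 1.0, 0.0, 0.0]
force: [-0.3, -0.9, -1.1]
opening: 0.0612
grasp_force: 65.3
```

>>> jog_arm(
  rows=[
    {"gripper": 0.2,"x": 0,"y": 0,"z": 0.001,"twist": 0},
    {"gripper": 0.2,"x": 0,"y": 0,"z": 0.001,"twist": 0},
    {"gripper": 0.2,"x": 0,"y": 0,"z": 0,"twist": 0},
    {"gripper": 0.2,"x": 0,"y": 0,"z": 0,"twist": 0},
    {"gripper": 0.2,"x": 0,"y": 0,"z": 0,"twist": 0},
  ],
)

```text
time_s: 18.58
tool_pos: [0.629, 0.1763, 0.0321]
ee_rot: [0.002, 1.0, -0.0, -0.0]
force: [-2.4, -0.4, 6.0]
opening: 0.0615
grasp_force: 66.0
```

The katori is on the floor, with 6 N of contact. I'll open the gripper, wait, then rise.

>>> jog_arm(
  rows=[
    {"gripper": -0.5,"x": 0,"y": 0,"z": 0,"twist": 0},
    {"gripper": -0.8,"x": 0,"y": 0,"z": 0,"twist": 0},
    {"gripper": -0.8,"x": 0,"y": 0,"z": 0,"twist": 0},
    {"gripper": -0.8,"x": 0,"y": 0,"z": 0,"twist": 0},
    {"gripper": -0.8,"x": 0,"y": 0,"z": -0.005,"twist": 0},
  ],
)

```text
time_s: 19.2
tool_pos: [0.6282, 0.1761, 0.0353]
ee_rot: [0.002, 1.0, -0.0, -0.001]
force: [-1.2, 0.3, -0.3]
opening: 0.0767
grasp_force: 0.0
```

>>> jog_arm(
  rows=[
    {"gripper": -0.8,"x": 0,"y": 0,"z": -0.015,"twist": 0},
    {"gripper": -0.8,"x": 0,"y": 0,"z": -0.03,"twist": 0},
    {"gripper": -0.8,"x": 0,"y": 0,"z": -0.05,"twist": 0},
    {"gripper": -0.8,"x": 0,"y": 0,"z": -0.05,"twist": 0},
    {"gripper": -0.8,"x": 0,"y": 0,"z": -0.05,"twist": 0},
  ],
)

```text
time_s: 19.82
tool_pos: [0.6289, 0.1763, 0.234]
ee_rot: [0.002, 1.0, 0.0, 0.001]
force: [-0.1, -0.4, -0.3]
opening: 0.0769
grasp_force: 0.0
```

>>> jog_arm(
  rows=[
    {"gripper": -0.8,"x": 0.05,"y": 0,"z": -0.02,"twist": 0},
    {"gripper": -0.8,"x": 0.05,"y": 0,"z": 0,"twist": 0},
    {"gripper": -0.8,"x": 0.05,"y": 0,"z": 0,"twist": 0},
    {"gripper": -0.8,"x": 0.05,"y": 0,"z": 0,"twist": 0},
    {"gripper": -0.8,"x": 0,"y": 0,"z": 0,"twist": 0},
  ],
)

```text
time_s: 20.45
tool_pos: [0.4254, 0.1772, 0.2509]
ee_rot: [0.002, 1.0, 0.0, -0.0]
force: [0.3, -0.6, 1.2]
opening: 0.0768
grasp_force: 0.0
```

Run:
```python
from h import *
a=snap('side','d5.png');b=snap('scene','s5.png')
cv2.imwrite('pics/c5.png',np.hstack([cv2.resize(a['image'][140:300,230:390],(400,400)),cv2.resize(b['image'][150:310,270:430],(400,400))])[...,::-1])
for s in(a,b):
    w=world(s);im=s['image'].astype(int);g=im[...,1]>1.4*im[...,0]
    P=w[~g&(w[...,2]>.025)&(w[...,2]<.07)&(np.hypot(w[...,0]-.637,w[...,1]-.176)<.07)];print(len(P),cv2.minEnclosingCircle(P[:,:2].astype(np.float32)),np.percentile(P[:,2],[5,95,99]))
```

```text
334 ((0.6250873804092407, 0.17607825994491577), 0.034387990832328796) [0.02715672 0.05289405 0.05425295]
84 ((0.6262209415435791, 0.17618009448051453), 0.03148481994867325) [0.02609231 0.05487181 0.05722219]
```

View pics/c5.png

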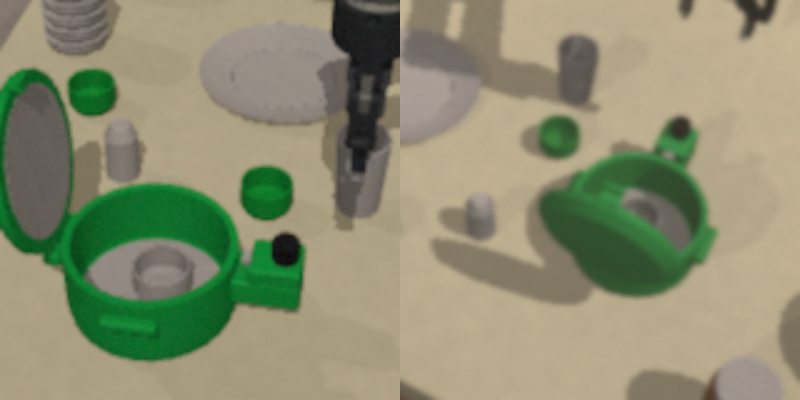

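The crop shows the katori upright on the casserole floor, with its rim at about 0.053 m. The lid is open, the button is up and the arm is clear.

```bash
python3 -c "
from station import manip
print(manip.sign_off())"
```

```text
the job is handed in; nothing more can be done
None
```

The button was pressed to its second stop at about 17 N, the lid sprang open, and the katori is standing upright on the casserole floor; I handed the job in at about 20.5 s, and sign-off returned no verdict.

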